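# Dock the module tray past the spring stop pins

## Robot

A 6-joint arm with a two-finger parallel gripper is mounted at the origin on the work surface. World frame = base frame: x ahead of the robot, y to its left, z up, the work surface at z = 0. Lengths are in m, angles in rad, forces in N, time in s.
With the tool pointing down it reaches from about 0.35 to 1 m from the base axis. Payload 7.1 kg.
Tool frame: the origin (TCP) lies between the finger pads; the fingertips stand 22 mm ahead of it and the grasp point (between the pads) lies 3 mm ahead of it; z points along the fingers, y is the line along which they close (so a half turn about z gives the same grasp; the last joint's range is limited). The gripper opens to 85 mm and grips with 20 to 120 N. Pads are 22 mm wide; open, the fingers measure 114 mm over their backs; the gripper's body (76 mm by 85 mm) begins 54 mm behind the grasp point. The pads swing forward as they close: fully open they stand 13 mm farther back than shut.
Start: joints at [1.272, 0.423, 1.63, -0, 1.089, -0.019], TCP at [0.173, 0.601, 0.253] pointing down, gripper open.
Joint ranges: [-3, 3], [-0.9, 2.11], [0.09, 2.58], [-1.31, 4.45], [0.11, 2.69], [-2.54, 2.54]. Speed limits (rad/s): [2.39, 2.39, 3.01, 3.14, 3.14, 3.14].

## Interface

Orientations are given as a rotation vector (axis times angle).
In Python, from rig import manip gives the robot as it stands. The module is installed in compiled form; this text tells all that it offers. Calls block until the motion is done:
- manip.move_to(position, orientation): joint-space move of the TCP to a pose.
- manip.servo_line(position, orientation=None, rate=0.15): straight line of the TCP; orientation=None keeps the orientation; rate is the mean speed in m/s.
- manip.set_joints(angles): joint-space move.
- manip.command_gripper(opening, f_grip=None): finger opening in m; f_grip is the grip in N (None keeps the last); returns when the fingers have stopped.
- manip.hold(seconds).
- manip.solve_ik(position, orientation): joint angles nearest the present ones, or None.
- manip.camera(name): name is "scene" or "top" or "wrist"; returns a dict with "image" (400x640x3 uint8, red, green, blue), "fx", "fy", "cx", "cy" (pixels), "cam_to_world" (4x4, takes a point from camera to world coordinates); the wrist camera has in their place "mount" (4x4, takes a point from camera to tool coordinates, whose origin is the TCP and whose axes are the flange's). Camera axes: x right, y down, z forward; pixel columns grow to the right and rows downward; lengths in m; the calibration is good to about 2 mm. The wrist camera is an equidistant fisheye: a pixel r from the principal point sees the ray r / f radians off the axis. A picture is of the moment at which its call begins: read the wrist's pose just before it. There is no depth.
A pose or a line that the arm cannot do raises manip.IKError and nothing moves.
- manip.sign_off(): hands the job in; it is judged then, once.
Readings, each from a call of its own:
- manip.get_time(): time.
- manip.get_joint_positions(): joint angles.
- manip.get_joint_vel(): joint speeds.
- manip.get_tau(): joint torques, N m.
- manip.get_position(): TCP position.
- manip.get_ee_rot(): TCP orientation.
- manip.get_contact_force(): force on the tool from outside, world axes, zero at the start.
- manip.get_torque(): the same for the moment, N m.
- manip.get_width(): finger opening in m.
- manip.get_grip_force(): force on a finger pad.
Only numpy, scipy, OpenCV 4.12 (cv2) and the standard library are available. Lean on these libraries where they do the work, as an engineer would, in place of code of your own. Each camera call takes 0.05 s, during which the arm holds its last target. There are 200 camera calls.

## Task

Dock the module tray in the test fixture: with closed fingertips press down the sprung release bar in the floor of the fixture, behind the tray, so that the two stop pins sink, and while holding it down push the tray by its upright rear flange past the pins until it is fully home against the black end stop. Keep the bar down for the whole passage; then let the bar up so that the pins rise into the tray's side notches and lock it, and move clear. Only press and push: do not lift the tray, and leave the other things on the bench where they are.

Things in the scene. Friction and masses are not known exactly. Their poses are not given: they have to be found in the camera images.
- fixture: Fixed aluminium docking fixture, 120 mm wide (y), x from -155 to +175 mm. Origin on the bench on its centre line, z up; +x is the way the tray is pushed home. The tray rides on two ledges at z 30 mm under side lips (tops at z 46 mm, 78 mm gap between them). Between the ledges runs a 62 mm wide slot, open at the rear (-x), with the release bar in it.
- stop_face (a point): Top centre of the face of the black end stop, which spans the fixture's front end: fixture x = 145 mm, 48 mm above the bench. The tray's front edge meets this face when home.
- release (a joint): Downward travel of the release bar in m: 0 up (rest), 0.012 bottomed. It moves straight down wherever it is pressed and springs back: about 1.5 N to start, 6 N at 0.010. It carries the stop pins, which are clear below the tray when the travel exceeds 0.0085.
- bar_top (a point): Top face of the release bar on the centre line at fixture x = -100 mm; moves with the bar. The bar is a flat ribbed steel strip 58 mm wide, fixture x from -145 to +115 mm, its top 29 mm above the bench at rest (1 mm below the ledges). The tray covers its front part; the part behind the tray lies open.
- pins (a point): Mid-point between the tops of the two 8 mm round steel stop pins on the bar, at fixture x = 100 mm, y = +24 and -24 mm; moves with the bar. At rest they stand 7.5 mm above the ledges and block the tray.
- tray: Loose dark steel module tray, 0.25 to 0.5 kg, 130 (x) x 90 (y) x 10 mm, flat grey tiles on top, its x along the fixture's x. Origin at the centre of its underside. It starts with its origin at fixture x -7 to +23 mm, short of the pins; home, it is at x = 80 mm. Each long side has an 18 mm long notch centred at tray x = +20 mm, over the pins when home.
- push_face (a point): Centre of the rear face of the tray's upright rear flange, at tray x = -65 mm, 12.5 mm above the tray's underside. The flange is 68 mm wide, 6 mm thick and 25 mm high (z 30 to 55 mm above the bench).
- spare: Bystander: spare module without a flange, 130 x 90 x 10 mm, flat on the bench; origin at its underside centre.
- loupe: Bystander: folding magnifier beside the fixture, about 86 x 36 x 11 mm; origin at its underside.
- driver: Bystander: screwdriver 150 mm long lying beside the fixture; origin at its underside.
- jar: Bystander: small jar, 40 mm across, 45 mm tall, beside the fixture; origin at its underside.
- brush: Bystander: brush 160 mm long lying on the bench; origin at its underside.
- mug: Bystander: white mug, 80 mm across, 90 mm tall; origin at its underside.
There are look-alikes about, which are no part of the job. Leave any red or turquoise look-alike of the tray alone.

How it is judged:
On the way, in this order (a step that is already met when the one before it is completed fails the run):
1. the release bar is pressed until the pins are sunk, the tray still short of the pins (value of joint release above 0.0075 m and x of tray in the frame of fixture below 0.034 m), for 0.1 s.
2. the tray passes over the sunk pins with the bar held down (value of joint release above 0.0065 m and x of tray in the frame of fixture between 0.05 and 0.075 m).
At the end, for the whole second after the job is handed in: The tray is home against the end stop (within 3.5 mm), flat on its ledges and at rest, and the release bar is fully up (within 1.5 mm) with the pins standing in the tray's notches (x of tray in the frame of fixture between 0.0765 and 0.083 m and value of joint release below 0.0015 m and z of tray in the frame of fixture between 0.027 and 0.033 m and angle between the x axis of tray and the x axis of fixture, either way round below 0.05 rad and linear speed of tray below 0.01 m/s); the robot touches nothing.
It fails at once if the bar is let up while the tray is passing over the pins (x of tray in the frame of fixture between 0.036 and 0.073 m and value of joint release below 0.004 m).
It fails at once if the tray is lifted or tipped (z of tray in the frame of fixture above 0.036 m or angle between tray's own z axis and vertical above 0.12 rad).
It fails at once if a bystander is moved more than 15 mm (distance of any of spare, loupe, driver, jar, brush, mug from where it was at the start of the episode above 0.015 m).
It also fails if it takes over 35 s, if anything falls off the work surface, if the arm or the gripper's body presses on something with over 40 N, if the wrist force passes 120 N, or if a joint passes its speed limit or range.

## Working session

There is one attempt and no reset: what is moved stays moved. The work goes in short steps, each a Python script; the robot and the scene stay as the last script left them, time stands still between calls to the robot, and variables do not carry over. Pictures are saved under pics/ and viewed, at most 10 in all, crops included, and the job is handed in when it is done.

```bash
mkdir -p pics; python3 - <<'E'
from rig import manip
import cv2,numpy as np
for n in("scene","top"):
    c=manip.camera(n); cv2.imwrite(f"pics/{n}0.png",c["image"][:,:,::-1]); np.savez(f"{n}.npz",**c)
    print(n,c["fx"],c["cx"],c["cy"],np.round(c["cam_to_world"],3).tolist())
print(manip.get_ee_rot(),manip.get_time())
E
```

```text
scene 462.45329376090194 318.75188336459337 200.058386980273 [[-0.324, 0.794, -0.514, 1.194], [0.946, 0.263, -0.19, 0.25], [-0.016, -0.548, -0.837, 1.112], [0.0, 0.0, 0.0, 1.0]]
top 421.41948095612895 325.2593269423357 197.82726742004823 [[-0.002, -0.996, 0.087, 0.459], [-1.0, 0.001, -0.012, 0.005], [0.012, -0.087, -0.996, 1.121], [0.0, 0.0, 0.0, 1.0]]
[-4.38038459e-01 -3.11069696e+00  2.15312179e-03] 0.1
```

View pics/top0.png

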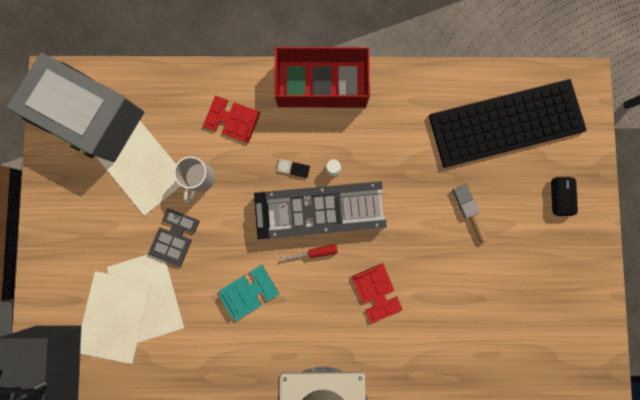

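View pics/scene0.png

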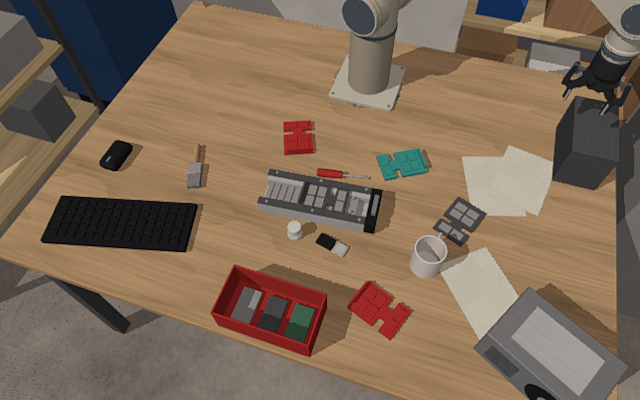

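Candidates for the tray (top view): the grey one in the fixture at (315,210), the grey spare at (175,238), red ones at (232,118) and (377,293), and a turquoise one at (248,293). I choose the one in the fixture. The black end stop is at left (262,215) and the open ribbed bar at right (360,207), so the push goes left, which is world +y.

```bash
python3 - <<'E'
import cv2
a=cv2.imread("pics/top0.png")[170:250,245:395]
cv2.imwrite("pics/crop1.png",cv2.resize(a,None,fx=5.3,fy=5.3,interpolation=cv2.INTER_CUBIC))
E
```

```text
(no output)
```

View pics/crop1.png

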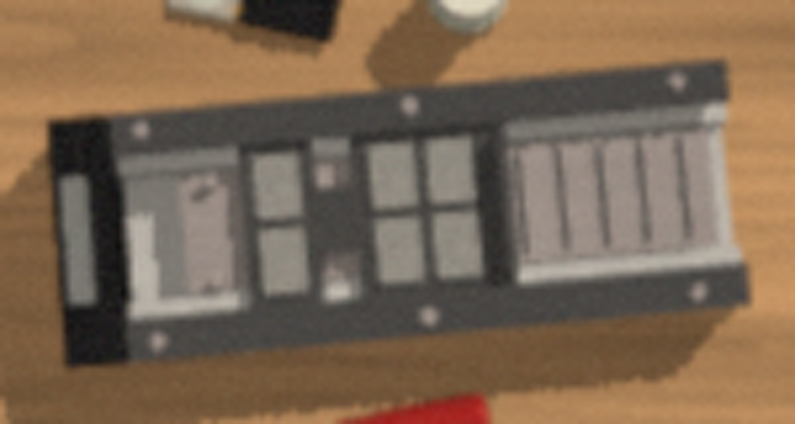

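The crop shows the fixture. Lip rear corners are at crop (725,62) and (748,300), and stop outer corners at (50,122) and (67,365). The stop face is at about x=112–125. The flange's rear top edge runs (508,125)–(516,280), with the ribbed bar open behind it. There are two notches at (330,170)/(338,280), so this is the right tray.

```bash
cat > geo.py <<'E'
import numpy as np
from scipy.spatial.transform import Rotation as R
def ray(c,u,v,z):
    T=c["cam_to_world"]; d=T[:3,:3]@[(u-c["cx"])/c["fx"],(v-c["cy"])/c["fy"],1]
    return T[:3,3]+d*(z-T[2,3])/d[2]
E
python3 - <<'E'
from geo import *
from rig import manip
c=np.load("top.npz")
cr=lambda u,v,z:ray(c,(u+.5)/5.3+245-.5,(v+.5)/5.3+170-.5,z)[:2]
rA,rB=cr(725,62,.046),cr(748,300,.046)
fA,fB=cr(50,122,.048),cr(67,365,.048)
gA,gB=cr(508,125,.055),cr(516,280,.055)
r=(rA+rB)/2;f=(fA+fB)/2
ax=(f-r)/np.linalg.norm(f-r); print("len",np.linalg.norm(f-r),"w",np.linalg.norm(rA-rB),np.linalg.norm(fA-fB))
yaw=np.arctan2(ax[1],ax[0]); n=rB-rA
print("yaw",yaw,"yaw from ends",np.arctan2(n[0],-n[1])+0, np.arctan2((fB-fA)[0],-(fB-fA)[1]))
O=(r+f)/2-ax*0.010; print("O",O)
g=(gA+gB)/2-O; print("flange x,y",g@ax, g@np.array([-ax[1],ax[0]]), "tray x",g@ax+.065)
yv=np.array([-ax[1],ax[0]])
for s in(0,np.pi):
    M=np.array([[yv[1],yv[0],0],[-yv[0],yv[1],0],[0,0,-1]]).T
    M=np.column_stack([np.cross([yv[0],yv[1],0],[0,0,-1]),[yv[0],yv[1],0],[0,0,-1]])
    Q=(R.from_matrix(M)*R.from_euler('z',s)).as_rotvec()
    for x in(-.1,0.01):
        p=O+ax*x
        for z in(.12,.04): print(s,x,Q,manip.solve_ik([*p,z],Q))
np.savez("fix.npz",O=O,ax=ax,yv=yv,g=g@ax)
E
```

```text
len 0.32774349464122016 w 0.11572734224948396 0.11694761627977351
yaw 1.662358161818209 yaw from ends -1.4880501994883375 -1.488324645708841
O [ 0.52375912 -0.00388877]
flange x,y -0.04428148659360942 0.001034672252033506 tray x 0.020718513406390582
0 -0.1 [ 2.32077803 -2.11744982  0.        ] None
0 -0.1 [ 2.32077803 -2.11744982  0.        ] None
0 0.01 [ 2.32077803 -2.11744982  0.        ] None
0 0.01 [ 2.32077803 -2.11744982  0.        ] None
3.141592653589793 -0.1 [ 2.11744982  2.32077803 -0.        ] [-2.13699597e-01  4.98722540e-01  1.89392371e+00 -4.44089210e-16
  7.48946405e-01 -3.05261432e-01]
3.141592653589793 -0.1 [ 2.11744982  2.32077803 -0.        ] [-2.13699597e-01  6.39101050e-01  1.90919794e+00 -4.44089210e-16
  5.93293665e-01 -3.05261432e-01]
3.141592653589793 0.01 [ 2.11744982  2.32077803 -0.        ] [-1.11527448e-02  4.76535669e-01  1.93787627e+00 -4.44089210e-16
  7.27180712e-01 -1.02714580e-01]
3.141592653589793 0.01 [ 2.11744982  2.32077803 -0.        ] [-1.11527448e-02  6.22401384e-01  1.95353365e+00 -4.44089210e-16
  5.65657624e-01 -1.02714580e-01]
```

```bash
cat >> geo.py <<'E'
from rig import manip
F=np.load("fix.npz"); O,ax,yv=F["O"],F["ax"],F["yv"]
Q=np.array([2.11744982,2.32077803,0])
P=lambda x,z,y=0: np.array([*(O+ax*x+yv*y),z])
def tool():
    p=manip.get_position(); d=p[:2]-O
    return np.round([d@ax,d@yv,p[2]],4)
def force():
    f=manip.get_contact_force(); return np.round([f[:2]@ax,f[:2]@yv,f[2]],2)
E
python3 - <<'E'
from geo import *
import cv2
manip.command_gripper(0.0,20)
manip.move_to(P(-.088,.2),Q)
manip.servo_line(P(-.088,.075),rate=.15)
print(manip.get_time(),tool(),force(),manip.get_width())
a=manip.camera("wrist")["image"][:,:,::-1]; cv2.imwrite("pics/w1.png",a)
b=manip.camera("scene")["image"][130:250,230:400,::-1]; cv2.imwrite("pics/s1.png",cv2.resize(b,None,fx=4,fy=4,interpolation=2))
E
```

```text
4.6083 [-0.0881 -0.0006  0.0756] [-0.44 -0.57 -0.83] -2.7121375335595178e-05
```

View pics/w1.png

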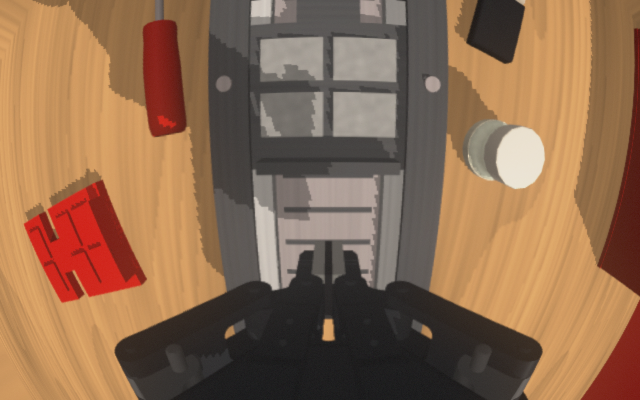

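View pics/s1.png

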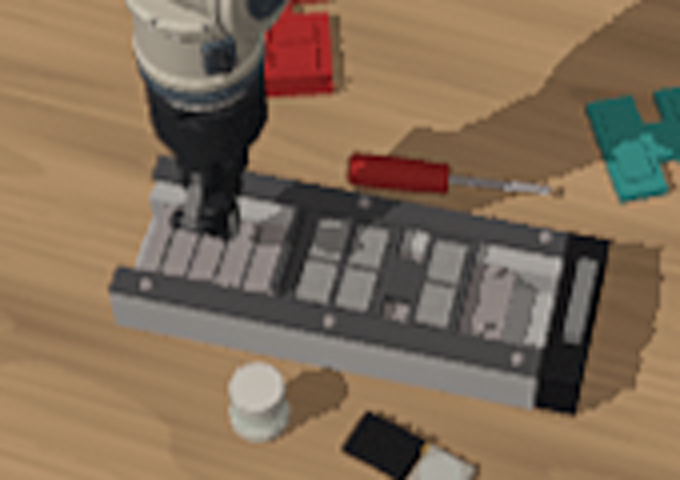

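Wrist view: the closed tips at (328,265) sit centred over the ribbed bar between the slot edges (275–380), clear behind the flange edge at row 175. The scene view agrees. Now press with force monitoring.

```bash
python3 - <<'E'
from geo import *
manip.servo_line(P(-.088,.056),rate=.08); f0=force(); print(f0)
for z in np.arange(.052,.0365,-.0015):
    manip.servo_line(P(-.088,z),rate=.05); f=force()-f0; print(tool(),f)
    if f[2]>9: break
print(manip.get_time())
E
```

```text
[-0.08 -0.53  0.35]
[-0.088   0.0001  0.0518] [0.87 0.4  0.51]
[-0.0881 -0.0002  0.0507] [0.86 0.46 1.7 ]
[-0.0881 -0.0002  0.0491] [-0.7   0.11  1.15]
[-0.0881 -0.0002  0.0475] [-0.61  0.21  2.8 ]
[-0.0881 -0.0003  0.046 ] [-0.28 -0.27  3.6 ]
[-0.0881 -0.0002  0.0445] [-0.51 -0.6   5.12]
[-0.088  -0.0002  0.0431] [-0.77 -1.08  5.56]
[-0.0881 -0.0002  0.0417] [-0.09  0.49  5.46]
[-0.0881 -0.0002  0.0402] [-0.93  0.58  6.  ]
[-0.0881 -0.0002  0.039 ] [-0.54  0.39  9.42]
7.5917
```

The bar bottoms at TCP z≈0.039, as expected. Now push at z≈0.0395.

```bash
python3 - <<'E'
from geo import *
import cv2
z=.0393
f0=force()
manip.servo_line(P(-.035,z),rate=.05); print(tool(),force()-f0)
x=-.035
while x<.018:
    x+=.003 if x<-.006 else .0015
    manip.servo_line(P(x,z),rate=.05); f=force()-f0; print(tool(),f)
    if f[0]<-12: break
print(manip.get_time())
a=manip.camera("wrist")["image"][:,:,::-1]; cv2.imwrite("pics/w2.png",a)
E
```

```text
[-0.0353 -0.0002  0.0396] [-2.31  0.8  -3.31]
[-0.0324 -0.0002  0.0396] [-2.53 -0.19 -2.76]
[-0.0294 -0.0002  0.0396] [-2.15  0.25 -3.37]
[-0.0264 -0.0002  0.0396] [-2.51  0.5  -3.7 ]
[-0.0234 -0.0003  0.0396] [-2.92 -1.25 -3.3 ]
[-0.0204 -0.0002  0.0396] [-3.86  0.08 -2.17]
[-0.0174 -0.0002  0.0396] [-3.12 -0.22 -3.86]
[-0.0144 -0.0002  0.0396] [-2.62 -0.56 -2.99]
[-0.0114 -0.0002  0.0396] [-3.18 -0.31 -2.21]
[-0.0084 -0.0002  0.0396] [-2.43 -0.9  -3.42]
[-0.0054 -0.0002  0.0396] [-2.66 -0.45 -3.15]
[-0.004  -0.0002  0.0396] [-4.03  0.37 -3.46]
[-0.0026 -0.0002  0.0396] [-4.68  0.03 -2.58]
[-0.0011 -0.0002  0.0396] [-4.84 -0.03 -3.34]
[ 0.0004 -0.0002  0.0396] [-4.42 -0.69 -3.27]
[ 0.0019 -0.0002  0.0396] [-4.04 -0.04 -2.81]
[ 0.0034 -0.0001  0.0396] [-3.79 -0.19 -3.4 ]
[ 0.0037 -0.0001  0.0396] [-14.91   1.15  -3.34]
13.05
```

View pics/w2.png

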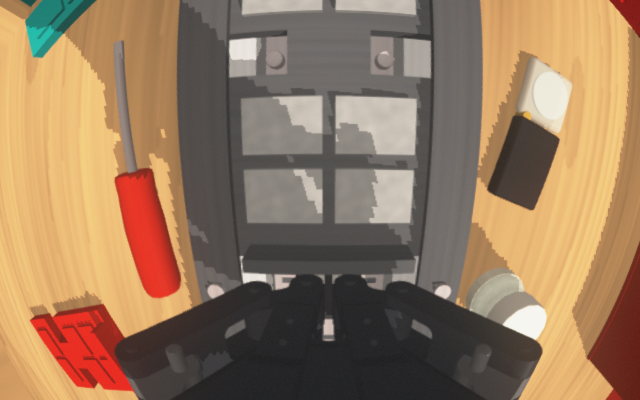

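The tray stopped firmly (15 N) at TCP x=3.7 mm, as predicted for home. The pins show in the notches at (276,60) and (384,60). Now back off with the bar still down, lift clear and check.

```bash
python3 - <<'E'
from geo import *
import cv2
manip.servo_line(P(-.008,.0393),rate=.05); print(force())
manip.servo_line(P(-.008,.06),rate=.04); print(force())
manip.servo_line(P(-.03,.13),rate=.1)
manip.hold(.3); print(tool(),force(),manip.get_time())
a=manip.camera("wrist")["image"][:,:,::-1]; cv2.imwrite("pics/w3.png",a[:300])
manip.move_to(P(-.2,.25),Q)
b=manip.camera("top")["image"][170:250,245:395,::-1]; cv2.imwrite("pics/t3.png",cv2.resize(b,None,fx=5.3,fy=5.3,interpolation=2))
print(manip.get_time())
E
```

```text
[-2.93  0.38  7.08]
[ 0.15  0.2  -0.22]
[-0.0298  0.0002  0.1295] [-0.44 -0.49 -1.36] 15.3667
16.3083
```

View pics/w3.png

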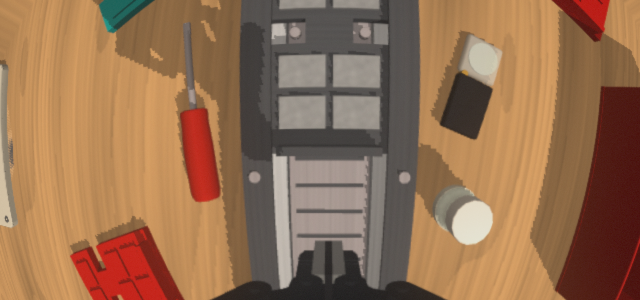

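View pics/t3.png

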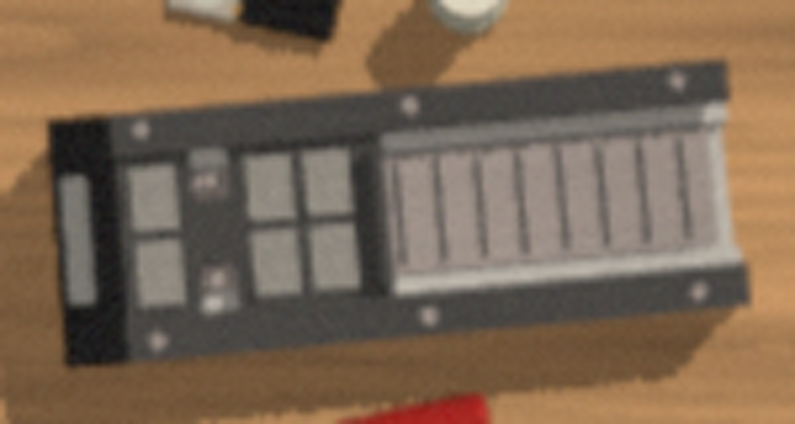

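Both views show the tray flush against the black stop, with no gap at crop x≈120. The pins stand in the notches at crop (207,180)/(217,277), and the bystanders are undisturbed.

```bash
python3 -c "
from rig import manip
print(manip.sign_off())"
```

```text
the job is handed in; nothing more can be done
None
```

The tray is docked against the end stop with the bar up and the pins in its notches, the arm is clear, and the job was handed in at about 16 s; no verdict was returned, so this rests on the final camera views.

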